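Back out the captive screw and open the drive cover

TASK

Open the sliding cover of the grey drive housing. It is locked by the captive screw with the black round knob: pull the knob up against its spring so that the thread catches (if it is blocked, turn it back clockwise until it lets you through), unscrew it counter-clockwise all the way out so that it stays up by itself; then push the cover by its bar handle, away from the screw's end of the housing, until it is fully open, and let go. Leave the tools and other things on the bench where they are.

Things in the scene. Friction and masses are not known exactly. Their poses are not given: they have to be found in the camera images.
- housing: grey open-topped sheet-steel drive housing, fixed to the bench, 170 (x) x 280 (y) x 95 mm high (a 6 mm foot flange reaches 190 x 300), with a blue motor 90 mm in diameter on its +x side. Origin: centre of its underside. x points from the robot side to the motor, y is the way the cover opens, z up. It stands with a yaw of up to 0.45 rad either way.
- cover (a joint): sliding aluminium cover, 166 x 276 x 6 mm, lying on the housing (its top is 101 mm above the bench). 0 = closed, grows as it slides along the housing's +y to 0.12 m = fully open, at a stop. Friction about 3 N; it stays where it is left. The screw and the handle ride on it. It is locked while the screw is raised less than 22 mm.
- cover_handle (a point): centre of the steel bar of the cover's handle: bar 70 mm long along the housing's x, 12 mm wide (y), 10 mm high, its top 35 mm above the cover's top face, on two posts. On the housing's centre line, 130 mm to the +y side of the screw.
- knob_grip (a point): centre of the captive screw's black round knob, on its vertical axis; rises and turns with the screw. Knob 48 mm in diameter, 30 mm high (15 above and below this point), fluted, alike all round. At rest this point is 27 mm above the cover's top face and 128 mm above the bench, the knob's underside 12 mm above that face.
- screw (a joint): how far the captive screw is raised (m): 0 = at rest, drawn down by its spring; 0.036 = highest. Spring and weight pull down with about 7.5 N at rest, growing 0.25 N per mm. On its thread track the screw stays up by itself when released; off the track it springs back down. Turning it takes up to about 0.3 N m; turning without pulling does not raise it.
- hammer: bystander: claw hammer lying on the bench, origin at the middle of its underside
- screwdriver: bystander: screwdriver lying on the bench
- wrench: bystander: steel wrench lying on the bench
- tape_roll: bystander: blue roll of tape lying flat, 100 mm across, 24 mm high
- oil_can: bystander: red can standing, 60 mm across, 110 mm high
- offcut: bystander: wooden offcut 160 x 50 x 22 mm
- grinding_disc: bystander: dark grinding disc 110 mm across, 10 mm thick, lying flat
- bush (a point): centre of the top of the brass bush under the knob (34 mm wide, 10 mm high). Thread inside, unseen: one lug on the screw, a right-handed helical track under the cover. At a chance start the lug may stand below the track: the screw then rises only 3 mm and stops hard. Turned clockwise (from above) by up to 1.3 rad it comes to an opening some 0.8 rad wide and can be pulled up freely.
- bush_base (a point): foot of the brass bush, on the cover's top face. The track starts 18 mm up: raised 20 to 23 mm in the opening (not more, or it meets the track's roof) and turned counter-clockwise by about 1 rad, the lug enters the track and rests on it. 2.3 rad of track raise the screw 10 to 11 mm (4.8 mm per rad) to 28 or 29 mm, with 4.5 mm of upward play; then 0.4 rad level to a firm stop.

How it is judged:
On the way, in this order (a step that is already met when the one before it is completed fails the run):
1. the captive screw is raised to at least 26 mm while the cover is still closed (value of joint screw above 0.026 m and value of joint cover below 0.02 m), for 0.2 s.
2. the cover is slid open (value of joint cover above 0.105 m), for 0.2 s.
At the end, for the whole second after the job is handed in: the cover is open by more than 105 of its 120 mm and at rest, and the released screw stands out by itself on its thread, raised more than 26 mm (28 to 29 mm is all the way) (value of joint screw above 0.026 m and value of joint cover above 0.105 m and velocity of joint cover between -0.02 and 0.02 m/s); the robot touches nothing.
It fails at once if a bystander is moved by more than 40 mm (distance of any of hammer, screwdriver, wrench, tape_roll, oil_can, offcut, grinding_disc from where it was at the start of the episode above 0.04 m).
It also fails if it takes over 72 s, if anything falls off the work surface, if the arm or the gripper's body presses on something with over 40 N, if the wrist force passes 120 N, or if a joint passes its speed limit or range.

ROBOT

A 6-joint arm with a two-finger parallel gripper is mounted at the origin on the work surface. World frame = base frame: x ahead of the robot, y to its left, z up, the work surface at z = 0. Lengths are in m, angles in rad, forces in N, time in s.
With the tool pointing down it reaches from about 0.3 to 0.875 m from the base axis. Payload 6.4 kg.
Tool frame: the origin (TCP) lies midway between the tips of the shut fingers; the grasp point (between the pads) lies 19 mm behind it; z points along the fingers, y is the line along which they close (so a half turn about z gives the same grasp; the last joint's range is limited). The gripper opens to 85 mm and grips with 20 to 120 N. Pads are 22 mm wide; open, the fingers measure 114 mm over their backs; the gripper's body (76 mm by 85 mm) begins 54 mm behind the grasp point. The pads swing forward as they close: fully open they stand 13 mm farther back than shut.
Start: joints at [0.993, 0.181, 1.607, -0, 1.354, -0.206], TCP at [0.209, 0.536, 0.231] pointing down, gripper open.
Joint ranges: [-2.99, 2.99], [-0.89, 2.07], [0.3, 2.58], [-1.14, 4.28], [0, 2.63], [-3.12, 3.12]. Speed limits (rad/s): [2.57, 2.57, 3.01, 3.14, 3.14, 3.14].

INTERFACE

Orientations are given as a unit quaternion [w, x, y, z].
In Python, from bench import sensors, vision, ctrl gives the robot as it stands.
- The arm moves only by the tool carry_out, never from a script. Its argument "deltas" is text: rows parted by semicolons, each of 7 numbers parted by spaces: the shift along the tool's x, y, z in mm, then the turn, a rotation vector about the tool's x, y, z in rad, then the closure, from 0 (fully open) to 1 (shut). In form: tx ty tz ax ay az claw; .... A call has 1 to 12 rows; each row is the pose to reach, as a shift and turn from the pose commanded when the call began, along the tool's axes at that moment; what a row does not reach only later rows make up. A row lasts 1/8 s, in which the tool goes at most 62.5 mm and 10.7 degrees, less where a joint would pass 70% of its speed; a pose out of reach is approached as far as the arm can. A call with a gripper value outside its range is refused whole. The fingers move at their own pace and stop on an object; the grip force is fixed at half the most. Time passes only in rows, so rows that repeat a pose let the fingers close. It gives the time, the measured TCP pose, the force, the opening and the grip force at its end, in the units of the state.
- sensors.get_obs(): the state, without advancing time (a new reading comes with each control period).
- vision.camera(name): name is "side" or "top" or "wrist"; returns the picture (384x512x3 uint8, blue, green, red); there is no depth.
- vision.camera_model(name): a dict with "K" (3x3 intrinsics, pixels), "extrinsics" (4x4, takes a point from world to camera coordinates); the wrist camera has in their place "hand_eye" (4x4, takes a point from camera to tool coordinates, whose origin is the TCP and whose axes are the flange's). Camera axes: x right, y down, z forward; pixel columns grow to the right and rows downward; lengths in m; the calibration is good to about 2 mm. A picture is of the moment at which its call begins: read the wrist's pose just before it. camera_model takes no time and is no camera call.
- ctrl.hand_in(): hands the job in; it is judged then, once.
The state is a dict: "time_s": time; "q": joint angles; "dq": joint speeds; "joint_efforts": joint torques, N m; "eef_pos": TCP position; "eef_rot": TCP orientation; "wrist_force": force on the tool from outside, world axes, zero at the start; "torque": the same for the moment, N m; "opening": opening from 0.0 (shut) to 1.0 (fully open); "grasp_force": force on a finger pad.
Only numpy, scipy, OpenCV 4.12 (cv2) and the standard library are available. Lean on these libraries where they do the work, as an engineer would, in place of code of your own. Each camera call takes 0.05 s, during which the arm holds its last target. There are 200 camera calls.

## Working session

There is one attempt and no reset: what is moved stays moved. The work goes in short steps, Python scripts to look and compute and a tool call to move; the robot and the scene stay as the last step left them, time stands still between calls to the robot, and variables do not carry over. Pictures are saved under pics/ and viewed, at most 10 in all, crops included, and the job is handed in when it is done.

Besides the shell and the picture viewer there is one more tool, called after ">>>" as a command line: name --argument value ..., lists and objects as JSON in quotes. carry_out: Moves the arm, as the interface text tells. Its arguments: {"type":"object","properties":{"deltas":{"type":"string"}},"required":["deltas"]}

```bash
mkdir -p pics; ls; python3 - <<'E'
from bench import sensors, vision, ctrl
import cv2, numpy as np
o=sensors.get_obs()
for k,v in o.items(): print(k,np.round(v,4))
a=vision.camera("top"); b=vision.camera("side")
cv2.imwrite("pics/top.png",a); cv2.imwrite("pics/side.png",b)
for n in("top","side","wrist"):
  m=vision.camera_model(n); print(n,{k:np.round(v,4).tolist() for k,v in m.items()})
E
```

```text
pics
time_s 0.0
q [ 0.9927  0.1815  1.608   0.      1.3538 -0.2063]
dq [ 0.0002  0.0013  0.0002  0.001  -0.0007  0.0017]
joint_efforts [-2.00000e-04 -4.44879e+01 -3.51328e+01 -2.00000e-04  9.00000e-03
 -0.00000e+00]
eef_pos [0.2086 0.5352 0.2304]
eef_rot [-3.000e-04  1.848e-01  9.828e-01 -8.000e-04]
wrist_force [ 0.1187  0.2582 -1.0027]
torque [-0.0149  0.0063  0.0092]
grasp_force 0.0
opening 1.0009
top {'K': [[370.3894, 0.0, 254.6342], [0.0, 370.3894, 195.3585], [0.0, 0.0, 1.0]], 'extrinsics': [[-0.0261, -0.9996, -0.011, 0.0378], [-0.9805, 0.0277, -0.1946, 0.5317], [0.1948, 0.0057, -0.9808, 1.2317], [0.0, 0.0, 0.0, 1.0]]}
side {'K': [[413.5289, 0.0, 263.0486], [0.0, 413.5289, 194.194], [0.0, 0.0, 1.0]], 'extrinsics': [[-0.9991, -0.0421, -0.0064, 0.5248], [-0.0264, 0.7317, -0.6811, 0.0868], [0.0334, -0.6803, -0.7322, 1.2857], [0.0, 0.0, 0.0, 1.0]]}
wrist {'K': [[332.3935, 0.0, 256.1258], [0.0, 332.3935, 194.771], [0.0, 0.0, 1.0]], 'hand_eye': [[-0.0001, -0.9649, -0.2628, 0.0667], [1.0, 0.0, -0.0005, -0.0005], [0.0005, -0.2628, 0.9649, -0.1431], [0.0, 0.0, 0.0, 1.0]]}
```

View pics/top.png

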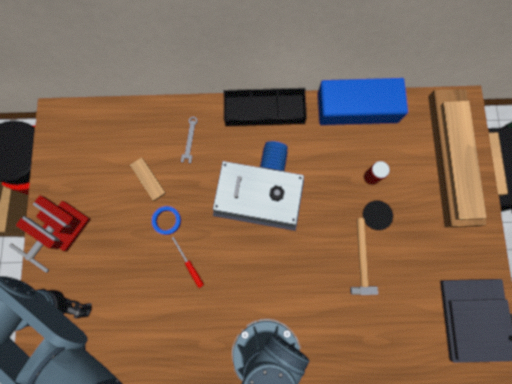

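View pics/side.png

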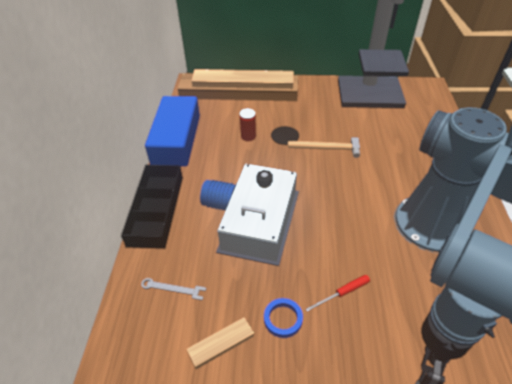

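The top view shows the knob near (277,193), the handle near (237,187) and the white cover between about (215,165) and (303,225). The side view shows the knob near (264,178) and the handle near (253,212). The bystanders are well clear of the housing.

```bash
cat > h.py <<'E'
from bench import sensors, vision
import cv2, numpy as np
from scipy.spatial.transform import Rotation as R
def cam(n,obs=None):
    m=vision.camera_model(n); K=np.array(m["K"])
    if n=="wrist":
        T=np.eye(4); w,x,y,z=obs["eef_rot"]; T[:3,:3]=R.from_quat([x,y,z,w]).as_matrix(); T[:3,3]=obs["eef_pos"]
        E=np.linalg.inv(T@np.array(m["hand_eye"]))
    else: E=np.array(m["extrinsics"])
    return K,E
def ray(c,uv):
    K,E=c; Ri=E[:3,:3].T
    return -Ri@E[:3,3], Ri@np.linalg.inv(K)@np.array([uv[0],uv[1],1.])
def onz(c,uv,z):
    o,d=ray(c,uv); return o+d*(z-o[2])/d[2]
def tri(c1,u1,c2,u2):
    P=cv2.triangulatePoints(c1[0]@c1[1][:3],c2[0]@c2[1][:3],np.float64(u1),np.float64(u2)); return (P[:3]/P[3]).ravel()
E
python3 - <<'E'
from h import *
T,S=cam("top"),cam("side")
a=cv2.imread("pics/top.png"); b=cv2.imread("pics/side.png")
def blob(im,x0,x1,y0,y1,f):
    g=im[y0:y1,x0:x1].astype(int); m=f(g).astype(np.uint8)
    n,l,s,c=cv2.connectedComponentsWithStats(m); i=1+np.argmax(s[1:,4]); return c[i]+[x0,y0],s[i]
dark=lambda g:g.max(2)<80
kt,s1=blob(a,262,292,178,208,dark); ks,s2=blob(b,250,280,165,195,dark)
print(kt,s1,ks,s2,"knob",tri(T,kt,S,ks), onz(T,kt,.135),onz(S,ks,.128))
g=a[155:235,205:312].astype(int); m=((g.min(2)>165)).astype(np.uint8)
n,l,s,c=cv2.connectedComponentsWithStats(m); i=1+np.argmax(s[1:,4])
cn=max(cv2.findContours((l==i).astype(np.uint8),0,2)[0],key=cv2.contourArea).reshape(-1,2)+[205,155]
W=np.array([onz(T,p,.101)[:2] for p in cn]); r=cv2.minAreaRect((W*1000).astype(np.float32)); print(r); print(cv2.boxPoints(r))
gr=lambda g:(g.max(2)<190)
ht,s3=blob(a,231,245,174,201,gr); hs,s4=blob(b,238,268,203,222,gr)
print(ht,s3,hs,s4,"handle",onz(T,ht,.131),onz(S,hs,.131))
E
```

```text
[276.22916667 193.53125   ] [ 9  8 12 15 96] [264.08695652 180.24347826] [  8   7  13  15 115] knob [ 0.52358923 -0.04820992  0.11725773] [ 0.52021004 -0.04729193  0.135     ] [ 0.52294782 -0.03747099  0.128     ]
((535.135986328125, 11.01611328125), (275.28167724609375, 165.3811798095703), 78.27127075195312)
[[ 426.19247 -106.94173]
 [ 588.1207  -140.56013]
 [ 644.07947  128.97395]
 [ 482.15125  162.59236]]
[237.24 186.8 ] [  3   2   8  23 100] [252.31521739 212.01086957] [ 3  5 25 12 92] handle [0.54705186 0.07892079 0.131     ] [0.55041441 0.0907508  0.131     ]
```

>>> carry_out --deltas "-42 -36 -2 0 0 0.18 0; -84 -72 -4 0 0 0.36 0; -126 -107 -6 0 0 0.54 0; -168 -143 -8 0 0 0.72 0; -210 -179 -10 0 0 0.9 0; -252 -215 -12 0 0 1.08 0; -294 -250 -14 0 0 1.26 0; -336 -286 -16 0 0 1.44 0; -378 -322 -18 0 0 1.62 0; -420 -358 -19 0 0 1.8 0; -461 -394 -20 0 0 1.98 0; -501 -429 -20 0 0 2.16 0"

```text
time_s: 1.6
eef_pos: [0.5203, -0.0477, 0.2511]
eef_rot: [-0.0, 0.955, 0.297, -0.0]
wrist_force: [0.5, 0.7, -0.4]
opening: 1.002
grasp_force: 0.0
```

>>> carry_out --deltas "0 0 0 0 0 0.18 0; 0 0 0 0 0 0.36 0; 0 0 0 0 0 0.54 0; 0 0 0 0 0 0.61 0; 0 0 0 0 0 0.61 0; 0 0 0 0 0 0.61 0"

```text
time_s: 2.35
eef_pos: [0.5197, -0.0459, 0.2511]
eef_rot: [-0.0, 1.0, 0.001, -0.0]
wrist_force: [-0.3, -0.5, 0.3]
opening: 1.001
grasp_force: 0.0
```

```bash
python3 - <<'E'
from h import *
o=sensors.get_obs(); im=vision.camera("wrist"); cv2.imwrite("pics/w1.png",im)
import json; json.dump({k:np.array(v).tolist() for k,v in o.items()},open("o1.json","w"))
print(o["time_s"],np.round(o["q"],3),np.round(o["eef_pos"],4),np.round(o["eef_rot"],4),o["wrist_force"])
c=cam("wrist",o); K,E=c
for p in [(.521,-.046,.143),(.548,.08,.136)]:
  v=K@(E[:3]@[*p,1]); print(v[:2]/v[2])
E
```

```text
2.35 [-0.316  0.044  1.717  0.     1.381  1.254] [ 0.5197 -0.0459  0.2511] [-1.e-04  1.e+00  6.e-04 -2.e-04] [-0.25651866 -0.5319765   0.29679288]
[255.64265691 189.98526262]
[ 93.94600322 153.99794082]
```

View pics/w1.png

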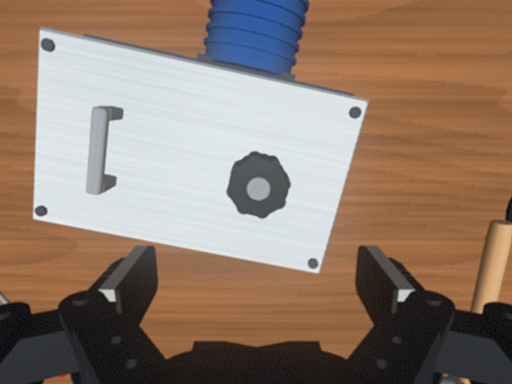

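The wrist view shows the knob's centre cap at about (258,188), its outline spanning (227–291,152–218), and the handle bar from (99,108) to (95,193).

```bash
python3 - <<'E'
from h import *; import json
o=json.load(open("o1.json")); c=cam("wrist",o); im=cv2.imread("pics/w1.png")
g=im[140:230,215:305].astype(int)
m=(g.max(2)<90).astype(np.uint8); n,l,s,_=cv2.connectedComponentsWithStats(m); i=1+np.argmax(s[1:,4])
cn=max(cv2.findContours((l==i).astype(np.uint8),0,2)[0],key=cv2.contourArea)
(x,y),r=cv2.minEnclosingCircle(cn); p=(x+215,y+140); print("knob outl",p,r,onz(c,p,.14),"diam",2*r/332.4*.254)
h=cv2.fillPoly(np.zeros(m.shape,np.uint8),[cn],1)*(1-(l==i).astype(np.uint8))
M=cv2.moments(h); p=(M["m10"]/M["m00"]+215,M["m01"]/M["m00"]+140); print("cap",p,onz(c,p,.143))
hb=[onz(c,q,.136) for q in((100,110),(95,190))]; print("handle",hb,np.mean(hb,0),np.linalg.norm(hb[0]-hb[1]))
cc=[onz(c,q,.101)[:2] for q in((40,28),(368,101),(319,272),(34,218))]; print(cc,np.linalg.norm(cc[0]-cc[1]),np.linalg.norm(cc[1]-cc[2]))
E
```

```text
knob outl (257.9557647705078, 184.2654151916504) 32.50709915161133 [ 0.52486933 -0.04781107  0.14      ] diam 0.04967992289115089
cap (256.53236714975844, 178.73816425120773) [ 0.52998247 -0.04668086  0.143     ]
handle [array([0.58122899, 0.07119878, 0.136     ]), array([0.51902901, 0.08285637, 0.136     ])] [0.550129   0.07702757 0.136     ] 0.06328298930613972
[array([0.64442319, 0.12750081]), array([ 0.58825891, -0.14126598]), array([ 0.42747991, -0.10789706]), array([0.48292549, 0.16065218])] 0.27457241800120885 0.1642052735025183
```

>>> carry_out --deltas "3 2 30 0 0 0 0; 3 2 60 0 0 0 0; 3 2 90 0 0 0 0; 3 2 115 0 0 0 0; 3 2 135 0 0 0 0; 3 2 144 0 0 0 0; 3 2 144 0 0 0 0.3; 3 2 144 0 0 0 0.5; 3 2 144 0 0 0 1; 3 2 144 0 0 0 1; 3 2 144 0 0 0 1; 3 2 144 0 0 0 1"

```text
time_s: 3.9
eef_pos: [0.5236, -0.0475, 0.1088]
eef_rot: [-0.0, 1.0, 0.0, 0.001]
wrist_force: [-1.8, 4.3, 5.1]
opening: 0.545
grasp_force: 61.1
```

>>> carry_out --deltas "0 0 -2 0 0 0 1; 0 0 -4 0 0 0 1; 0 0 -6 0 0 0 1; 0 0 -6 0 0 0 1"

```text
time_s: 4.4
eef_pos: [0.5233, -0.0475, 0.113]
eef_rot: [-0.0, 1.0, -0.0, 0.001]
wrist_force: [5.5, 2.2, -8.6]
opening: 0.546
grasp_force: 62.7
```

>>> carry_out --deltas "0 0 -2 0 0 0 1; 0 0 -4 0 0 0 1; 0 0 -6 0 0 0 1; 0 0 -6 0 0 0 1"

```text
time_s: 4.9
eef_pos: [0.5233, -0.0475, 0.1188]
eef_rot: [-0.0, 1.0, -0.0, 0.001]
wrist_force: [5.7, 2.6, -10.3]
opening: 0.546
grasp_force: 63.0
```

Force follows the spring law, so the screw rises freely. I'll continue to about 21.5 mm.

>>> carry_out --deltas "0 0 -3 0 0 0 1; 0 0 -6 0 0 0 1; 0 0 -9 0 0 0 1; 0 0 -11 0 0 0 1; 0 0 -12 0 0 0 1; 0 0 -12 0 0 0 1"

```text
time_s: 5.65
eef_pos: [0.5233, -0.0475, 0.1303]
eef_rot: [-0.0, 1.0, -0.0, 0.001]
wrist_force: [8.0, 2.3, -12.6]
opening: 0.549
grasp_force: 63.4
```

>>> carry_out --deltas "0 0 0 0 0 -0.12 1; 0 0 0 0 0 -0.24 1; 0 0 0 0 0 -0.36 1; 0 0 0 0 0 -0.48 1; 0 0 0 0 0 -0.6 1; 0 0 0 0 0 -0.6 1"

```text
time_s: 6.4
eef_pos: [0.5233, -0.0474, 0.1303]
eef_rot: [-0.0, 0.955, 0.296, 0.001]
wrist_force: [7.3, 2.9, -12.8]
opening: 0.547
grasp_force: 63.3
```

```bash
cat > st.py <<'E'
from bench import sensors
import numpy as np
o=sensors.get_obs()
print(o["time_s"],*[(k,np.round(o[k],4).tolist()) for k in("eef_pos","wrist_force","torque","opening","q")])
E
python3 st.py
```

```text
6.4 ('eef_pos', [0.5233, -0.0474, 0.1303]) ('wrist_force', [7.3286, 2.8987, -12.8407]) ('torque', [0.3528, -1.2888, 0.0705]) ('opening', 0.5466) ('q', [-0.3173, 0.1869, 1.82, 0.0016, 1.1338, 0.6517])
```

>>> carry_out --deltas "0 0 0 0 0 -0.12 1; 0 0 0 0 0 -0.24 1; 0 0 0 0 0 -0.36 1; 0 0 0 0 0 -0.36 1"

```text
time_s: 6.9
eef_pos: [0.5232, -0.0473, 0.1302]
eef_rot: [-0.0, 0.887, 0.462, 0.001]
wrist_force: [7.5, 2.9, -13.0]
opening: 0.546
grasp_force: 63.3
```

```bash
python3 st.py
```

```text
6.9 ('eef_pos', [0.5232, -0.0473, 0.1302]) ('wrist_force', [7.4971, 2.896, -13.0026]) ('torque', [0.435, -1.3407, 0.0318]) ('opening', 0.5465) ('q', [-0.3173, 0.1869, 1.8201, 0.0017, 1.1338, 0.2918])
```

>>> carry_out --deltas "0 0 0 0 0 -0.12 1; 0 0 0 0 0 -0.24 1; 0 0 0 0 0 -0.24 1"

```text
time_s: 7.28
eef_pos: [0.5233, -0.0473, 0.1305]
eef_rot: [-0.0, 0.825, 0.565, 0.001]
wrist_force: [6.3, 4.2, -10.8]
opening: 0.547
grasp_force: 63.4
```

```bash
python3 st.py
```

```text
7.275 ('eef_pos', [0.5233, -0.0473, 0.1305]) ('wrist_force', [6.3114, 4.1929, -10.7816]) ('torque', [0.5453, -1.1729, 0.0553]) ('opening', 0.5467) ('q', [-0.3173, 0.1865, 1.8199, 0.0017, 1.1344, 0.0518])
```

The track now carries part of the load, so the lug is in it. I'll keep turning and rise with the track at 4.8 mm/rad.

>>> carry_out --deltas "0 0 -1.5 0 0 -0.12 1; 0 0 -2.5 0 0 -0.24 1; 0 0 -3.2 0 0 -0.36 1; 0 0 -3.8 0 0 -0.48 1; 0 0 -4.4 0 0 -0.6 1; 0 0 -5 0 0 -0.72 1; 0 0 -5.5 0 0 -0.84 1; 0 0 -6.1 0 0 -0.96 1; 0 0 -6.1 0 0 -0.96 1"

```text
time_s: 8.4
eef_pos: [0.523, -0.0472, 0.136]
eef_rot: [-0.0, 0.471, 0.882, 0.001]
wrist_force: [7.2, 3.0, -14.0]
opening: 0.547
grasp_force: 63.6
```

```bash
python3 st.py
```

```text
8.4 ('eef_pos', [0.523, -0.0472, 0.136]) ('wrist_force', [7.2359, 3.0449, -14.007]) ('torque', [0.6176, -1.3423, 0.0414]) ('opening', 0.5474) ('q', [-0.3173, 0.1786, 1.8164, 0.0019, 1.1464, -0.9082])
```

>>> carry_out --deltas "0 0 -0.6 0 0 -0.12 1; 0 0 -1.2 0 0 -0.24 1; 0 0 -1.8 0 0 -0.36 1; 0 0 -2.2 0 0 -0.48 1; 0 0 -2.2 0 0 -0.6 1; 0 0 -2.2 0 0 -0.7 1; 0 0 -2.2 0 0 -0.7 1"

```text
time_s: 9.28
eef_pos: [0.5228, -0.0473, 0.1381]
eef_rot: [-0.0, 0.14, 0.99, 0.001]
wrist_force: [7.4, 2.6, -14.4]
opening: 0.546
grasp_force: 63.6
```

```bash
python3 st.py
```

```text
9.275 ('eef_pos', [0.5228, -0.0473, 0.1381]) ('wrist_force', [7.3587, 2.5662, -14.3551]) ('torque', [0.4377, -1.2049, 0.0307]) ('opening', 0.5455) ('q', [-0.3175, 0.1758, 1.8151, 0.0015, 1.151, -1.608])
```

>>> carry_out --deltas "0 0 0 0 0 -0.1 1; 0 0 0 0 0 -0.2 1; 0 0 0 0 0 -0.2 1"

```text
time_s: 9.65
eef_pos: [0.5228, -0.0474, 0.138]
eef_rot: [0.0, 0.04, 0.999, 0.001]
wrist_force: [7.6, 1.9, -15.0]
opening: 0.543
grasp_force: 63.7
```

```bash
python3 st.py
```

```text
9.65 ('eef_pos', [0.5228, -0.0474, 0.138]) ('wrist_force', [7.644, 1.927, -15.0043]) ('torque', [0.4154, -1.1697, 0.0564]) ('opening', 0.5431) ('q', [-0.3175, 0.1758, 1.8151, 0.0014, 1.151, -1.808])
```

Now a 1.5 mm lowering, to check that the track floor carries the screw.

>>> carry_out --deltas "0 0 0.7 0 0 0 1; 0 0 1.5 0 0 0 1; 0 0 1.5 0 0 0 1"

```text
time_s: 10.02
eef_pos: [0.5229, -0.0474, 0.1375]
eef_rot: [0.0, 0.041, 0.999, 0.001]
wrist_force: [4.0, 2.8, -8.8]
opening: 0.546
grasp_force: 64.0
```

```bash
python3 st.py
```

```text
10.025 ('eef_pos', [0.5229, -0.0474, 0.1375]) ('wrist_force', [3.9953, 2.8394, -8.7504]) ('torque', [0.5793, -0.7052, -0.0013]) ('opening', 0.5456) ('q', [-0.3175, 0.1767, 1.8153, 0.0013, 1.1495, -1.8069])
```

>>> carry_out --deltas "0 0 0 0 0 -0.05 1; 0 0 0 0 0 -0.1 1; 0 0 0 0 0 -0.1 1; 0 0 0 0 0 -0.1 0.3; 0 0 0 0 0 -0.1 0; 0 0 0 0 0 -0.1 0; 0 0 0 0 0 -0.1 0; 0 0 0 0 0 -0.1 0"

```text
time_s: 11.02
eef_pos: [0.5228, -0.048, 0.1382]
eef_rot: [0.0, -0.009, 1.0, -0.0]
wrist_force: [-0.9, -0.5, 0.3]
opening: 1.004
grasp_force: 0.0
```

>>> carry_out --deltas "0 0 -20 0 0 0 0; 0 0 -50 0 0 0 0; 0 0 -80 0 0 0 0; 0 0 -100 0 0 0.1 0; 0 0 -100 0 0 0.22 0; 0 0 -100 0 0 0.22 0; 0 0 -100 0 0 0.22 0"

```text
time_s: 11.9
eef_pos: [0.5225, -0.0479, 0.2377]
eef_rot: [-0.0, 0.1, 0.995, 0.0]
wrist_force: [-0.1, 0.4, -0.9]
opening: 1.0
grasp_force: 0.0
```

```bash
python3 st.py; python3 - <<'E'
from h import *
import json
o=sensors.get_obs(); im=vision.camera("wrist"); cv2.imwrite("pics/w2.png",im)
json.dump({k:np.array(v).tolist() for k,v in o.items()},open("o2.json","w"))
K,E=cam("wrist",o)
for p in [(.523,-.048,.143),(.523,-.048,.1715),(.5505,.077,.136)]:
  v=K@(E[:3]@[*p,1]); print(p,v[:2]/v[2])
E
```

```text
11.9 ('eef_pos', [0.5225, -0.0479, 0.2377]) ('wrist_force', [-0.0739, 0.3917, -0.8699]) ('torque', [0.0105, 0.0172, 0.0091]) ('opening', 0.9996) ('q', [-0.3178, 0.0629, 1.7247, -0.0, 1.3548, -1.6891])
(0.523, -0.048, 0.143) [256.91987465 198.17405271]
(0.523, -0.048, 0.1715) [257.00566286 209.89965111]
(0.5505, 0.077, 0.136) [424.12183535 198.43021488]
```

View pics/w2.png

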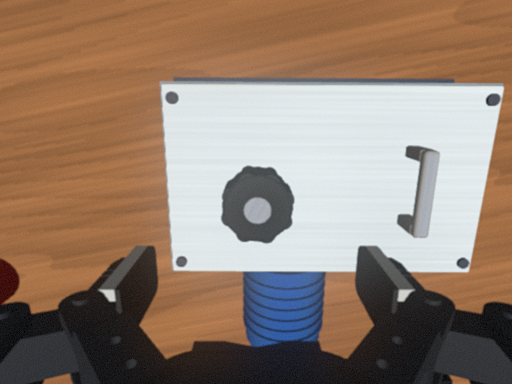

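The raised cap sits at (257,210), which matches 28.5 mm of lift, so the screw stays up by itself. The handle bar centre is at (425,194), 129 mm along tool +y, and the tool is square to the housing.

>>> carry_out --deltas "0 40 0 0 0 0 0; 0 85 0 0 0 0 0; 0 120 0 0 0 0 0; 0 129 20 0 0 0 0; 0 129 60 0 0 0 0; 0 129 100 0 0 0 0; 0 129 120 0 0 0 0; 0 129 127 0 0 0 0; 0 129 127 0 0 0 0.5; 0 129 127 0 0 0 1; 0 129 127 0 0 0 1; 0 129 127 0 0 0 1"

```text
time_s: 13.45
eef_pos: [0.5493, 0.0792, 0.1119]
eef_rot: [0.001, 0.101, 0.995, 0.001]
wrist_force: [5.6, 34.9, 4.1]
opening: 0.152
grasp_force: 17.4
```

>>> carry_out --deltas "0 0 0 0 0 0 1; 0 0 0 0 0 0 1; 0 0 0 0 0 0 1"

```text
time_s: 13.82
eef_pos: [0.5495, 0.0799, 0.1121]
eef_rot: [0.001, 0.101, 0.995, 0.001]
wrist_force: [0.5, 6.0, 2.0]
opening: 0.125
grasp_force: 59.0
```

Bar gripped. Now I slide the cover 119 mm along tool +y.

>>> carry_out --deltas "0 6 0 0 0 0 1; 0 18 0 0 0 0 1; 0 32 0 0 0 0 1; 0 46 0 0 0 0 1; 0 60 0 0 0 0 1; 0 74 0 0 0 0 1; 0 88 0 0 0 0 1; 0 100 0 0 0 0 1; 0 110 0 0 0 0 1; 0 116 0 0 0 0 1; 0 119 0 0 0 0 1; 0 119 0 0 0 0 1"

```text
time_s: 15.32
eef_pos: [0.5735, 0.1953, 0.112]
eef_rot: [0.001, 0.101, 0.995, 0.0]
wrist_force: [0.2, -0.3, 5.3]
opening: 0.124
grasp_force: 59.5
```

>>> carry_out --deltas "0 1 0 0 0 0 1; 0 2.5 0 0 0 0 1; 0 2.5 0 0 0 0 1"

```text
time_s: 15.7
eef_pos: [0.5739, 0.1973, 0.112]
eef_rot: [0.001, 0.101, 0.995, -0.0]
wrist_force: [0.4, -1.5, 6.0]
opening: 0.118
grasp_force: 59.5
```

>>> carry_out --deltas "0 0 0 0 0 0 0.5; 0 0 0 0 0 0 0; 0 0 0 0 0 0 0; 0 0 0 0 0 0 0; 0 0 -20 0 0 0 0; 0 0 -50 0 0 0 0; 0 0 -90 0 0 0 0; 0 0 -130 0 0 0 0; 0 -80 -130 0 0 0 0; 0 -80 -130 0 0 0 0; 0 -80 -130 0 0 0 0"

```text
time_s: 17.08
eef_pos: [0.5571, 0.1183, 0.2421]
eef_rot: [0.001, 0.102, 0.995, 0.0]
wrist_force: [-0.4, 1.2, -1.1]
opening: 1.001
grasp_force: 0.0
```

```bash
python3 st.py; python3 - <<'E'
from h import *
o=sensors.get_obs(); im=vision.camera("wrist"); cv2.imwrite("pics/w3.png",im)
K,E=cam("wrist",o)
d=.12*np.array([.2045,.979]); 
for p in [(.523+d[0],-.048+d[1],.143),(.523+d[0],-.048+d[1],.1715),(.5505+d[0],.078+d[1],.136)]:
  v=K@(E[:3]@[*p,1]); print(p,v[:2]/v[2])
E
```

```text
17.075 ('eef_pos', [0.5571, 0.1183, 0.2421]) ('wrist_force', [-0.4399, 1.2479, -1.0772]) ('torque', [0.0059, -0.0125, 0.0267]) ('opening', 1.0012) ('q', [0.0006, 0.1587, 1.6103, 0.0004, 1.3715, -1.3662])
(np.float64(0.54754), np.float64(0.06947999999999999), 0.143) [191.09122119 196.41166827]
(np.float64(0.54754), np.float64(0.06947999999999999), 0.1715) [183.11018027 207.77413635]
(np.float64(0.57504), np.float64(0.19548), 0.136) [358.75907336 195.69786431]
```

View pics/w3.png

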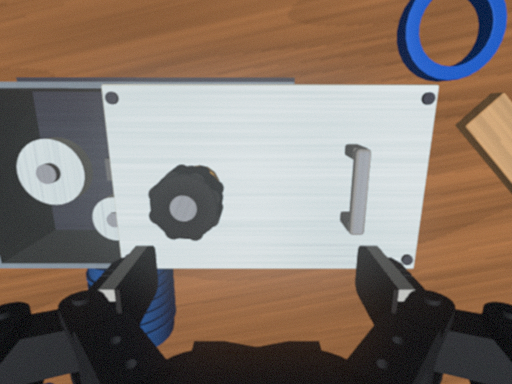

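The housing is open. The knob cap is at (183,208) and the bar centre at about (360,192). Both match the cover at 120 mm and the screw raised 28.5 mm, and the gripper is clear, so I hand in.

```bash
python3 -c "
from bench import ctrl
print(ctrl.hand_in())"
```

```text
the job is handed in; nothing more can be done
None
```

I handed the job in at about 17 s: by the last wrist-camera picture the cover is open about 120 mm, the screw stands raised about 28.5 mm by itself and the gripper is clear; no bystander was touched, and no verdict came back.

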